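# Zero the peak hand of the water-pressure test gauge and put it in its case

### The arm

A 6-joint arm with a two-finger parallel gripper is mounted at the origin on the work surface. World frame = base frame: x ahead of the robot, y to its left, z up, the work surface at z = 0. Lengths are in m, angles in rad, forces in N, time in s.
With the tool pointing down it reaches from about 0.3 to 0.875 m from the base axis. Payload 6.4 kg.
Tool frame: the origin (TCP) lies at the very end of the fingers, on their centre line; the grasp point (between the pads) lies 19 mm behind it; z points along the fingers, y is the line along which they close (so a half turn about z gives the same grasp; the last joint's range is limited). The gripper opens to 85 mm and grips with 20 to 120 N. Pads are 22 mm wide; open, the fingers measure 114 mm over their backs; the gripper's body (76 mm by 85 mm) begins 54 mm behind the grasp point. The pads swing forward as they close: fully open they stand 13 mm farther back than shut.
Start: joints at [0.995, 0.181, 1.607, -0, 1.354, -0.206], TCP at [0.208, 0.536, 0.231] pointing down, gripper open.
Joint ranges: [-2.99, 2.99], [-0.89, 2.07], [0.3, 2.58], [-1.14, 4.28], [0, 2.63], [-3.12, 3.12]. Speed limits (rad/s): [2.57, 2.57, 3.01, 3.14, 3.14, 3.14].

### API

Orientations are given as a unit quaternion [w, x, y, z].
In Python, from bench import ctrl gives the robot as it stands.
- The arm moves only by the tool jog_arm, never from a script. Its argument "series" is a list that holds one entry, the list of rows, each a list of 7 numbers: the shift along the tool's x, y, z in mm, then the turn, a rotation vector about the tool's x, y, z in rad, then the finger opening in mm, from 0 to 85.4. In form: [[[tx, ty, tz, rx, ry, rz, gripper], ...]]. A call has exactly 10 rows; each row shifts and turns the commanded pose from where the row before left it, along the tool's axes as they then stand; what a row does not reach is not made up. A row lasts 1/10 s, in which the tool goes at most 50 mm and 8.59 degrees, less where a joint would pass 70% of its speed; a pose out of reach is approached as far as the arm can. A call with a gripper value outside its range is refused whole. The fingers move at their own pace and stop on an object; the grip force is fixed at half the most. Time passes only in rows, so rows that do not move let the fingers close, or fill a call up. It gives the time, the measured TCP pose, the force, the opening and the grip force at its end, in the units of the state.
- ctrl.get_obs(): the state, without advancing time (a new reading comes with each control period).
- ctrl.camera(name): name is "scene" or "top"; returns a dict with "frame" (384x512x3 uint8, blue, green, red), "z_map" (384x512 float32, m along the optical axis (not along the pixel's ray), 0 where there is no reading), "fx", "fy", "cx", "cy" (pixels), "xyz" and "rotation" of the camera in the world. Camera axes: x right, y down, z forward; pixel columns grow to the right and rows downward; lengths in m; the calibration is good to about 2 mm. A picture is of the moment at which its call begins.
- ctrl.hand_in(): hands the job in; it is judged then, once.
The state is a dict: "time_s": time; "q": joint angles; "dq": joint speeds; "joint_efforts": joint torques, N m; "eef_pos": TCP position; "eef_rot": TCP orientation; "wrist_force": force on the tool from outside, world axes, zero at the start; "torque": the same for the moment, N m; "opening": opening from 0.0 (shut) to 1.0 (fully open); "grasp_force": force on a finger pad.
Only numpy, scipy, OpenCV 4.12 (cv2) and the standard library are available. Lean on these libraries where they do the work, as an engineer would, in place of code of your own. Each camera call takes 0.05 s, during which the arm holds its last target. There are 200 camera calls.

### The job

The water-pressure test gauge has been pushed half under the low shelf, with only its brass coupling in easy reach: get it out and lay it, dial up and without dropping it, fully down in its bed in the open case, coupling in the narrow part of the bed. Turn the small knob in the middle of its glass anticlockwise until the peak hand is back against its zero stop. The case stays open; leave the detergent bottle, the wrench and the roll of tape where they are.

Things in the scene. Friction and masses are not known exactly. Their poses are not given: they have to be found in the camera images.
- gauge: Loose dial pressure gauge, 0.2-0.4 kg, lying dial up. Round body 63 mm across, straight wall 31 mm high. Origin: centre of its underside; z up out of the dial, x to the top of the dial. A 14 mm square brass stem runs along -x (-31 to -54 mm) to the coupling. It starts coupling outwards, body centre 0-10 mm behind the front edge of the shelf, which bars a grip on the body from above.
- coupling (a point): Centre of the gauge's brass hose coupling: round, 33 mm in diameter, 22 mm long, lying along the gauge's x, 63 mm from the body's centre towards the gauge's -x, 16.5 mm above its underside.
- knob (a point): Centre of the reset knob: round, ribbed, black, 16 mm in diameter, on the gauge's z axis, 33 to 46 mm above the gauge's underside (its foot is 2 mm above the glass). This point lies 39.5 mm above the underside. The peak hand (short, black, diamond tip, under the glass) turns with it; a white line on the knob's top points the same way.
- peak (a joint): Angle of the peak hand and knob, rad: 0 at the zero stop (pin at the lower left of the dial, 135 degrees anticlockwise from its top, where the thin main pointer also rests), growing clockwise seen from above, to 4.71. It stays where it is left (friction 0.015 N m). Starts between 2.0 and 3.9: more than one grip. Turn anticlockwise until it stops.
- case: Open plastic case, fixed, walls 36 mm high, filled with grey foam (rigid) 31 mm high with a bed cut in it for the gauge. Origin: on the work surface under the centre of the bed's round part. It spans x -98 to 58 mm, y -68 to 68 mm; its handle reaches y 88 mm. The lid, 22 mm high, is fixed, folded back flat, at y -74 to -210 mm.
- bed (a point): Centre of the floor of the bed's round part, 5 mm above the work surface, axes as the case's; the gauge is home when its origin and axes match. Round part 68 mm wide, 26 mm deep; finger recesses on its +y and -y sides (x -22 to 22 mm, out to y 64 mm, down to the floor). Towards -x the 39 mm wide coupling channel, ending at x -78 mm: no room for fingers there.
- shelf: Low plywood shelf, fixed: 400 mm (its x) by 200 mm (its y), board from 75 to 91 mm high, end panels 16 mm thick, back closed; open to its -y side, where the coupling sticks out. Paper rolls and a small bottle are fixed on its back half (y above -15 mm), up to 204 mm high. Origin: on the work surface under its centre.
- detergent: Bystander: detergent bottle 64 mm in diameter, 150 mm high, standing. Origin: centre of its underside.
- wrench: Bystander: steel wrench 180 mm long, lying flat along its own x. Origin: underside, near its middle.
- tape: Bystander: roll of thread tape 54 mm in diameter, 14 mm high, lying flat. Origin: centre of its underside.

How it is judged:
At the end, for the whole second after the job is handed in: The gauge lies at rest, dial up (within 0.1 rad), in its bed: its origin within 6 mm of the bed's centre sideways and less than 5 mm above its floor, its x axis within 0.15 rad of the bed's with the coupling in the channel; the peak hand is within 0.07 rad of its zero stop (horizontal distance between gauge and bed below 0.006 m and z of gauge in the frame of bed below 0.005 m and angle between gauge's own z axis and vertical below 0.1 rad and angle between the x axis of gauge and the x axis of bed, either way round below 0.15 rad and x of coupling in the frame of bed below -0.05 m and value of joint peak below 0.07 rad and linear speed of gauge below 0.02 m/s); the robot touches nothing.
It fails at once if the gauge is dropped (it falls at more than 0.6 m/s with no finger on it) (linear speed of gauge above 0.6 m/s and contact force between the fingers and gauge below 0.05 N).
It fails at once if the detergent bottle, the wrench or the tape is moved by more than 30 mm (distance of any of detergent, wrench, tape from where it was at the start of the episode above 0.03 m).
It also fails if it takes over 72 s, if anything falls off the work surface, if the arm or the gripper's body presses on something with over 40 N, if the wrist force passes 120 N, or if a joint passes its speed limit or range.

## Working session

There is one attempt and no reset: what is moved stays moved. The work goes in short steps, Python scripts to look and compute and a tool call to move; the robot and the scene stay as the last step left them, time stands still between calls to the robot, and variables do not carry over. Pictures are saved under pics/ and viewed, at most 10 in all, crops included, and the job is handed in when it is done.

Besides the shell and the picture viewer there is one more tool, called after ">>>" as name(argument=value, ...) on one line, values as JSON. jog_arm: Moves the arm, as the interface text tells. Its arguments: {"type":"object","properties":{"series":{"type":"array"}},"required":["series"]}

```bash
mkdir -p pics; ls
python3 - <<'E'
from bench import ctrl
import cv2, numpy as np
for n in ("scene","top"):
    c=ctrl.camera(n); cv2.imwrite(f"pics/{n}0.png",c["frame"]); np.savez(f"{n}0.npz",**c)
    print(n,c["fx"],c["fy"],c["cx"],c["cy"],np.round(c["xyz"],3),np.round(c["rotation"],3).tolist())
print(ctrl.get_obs())
E
```

```text
pics
scene 459.96728620840963 459.96728620840963 250.54791137123053 199.47909878718644 [1.213 0.347 0.745] [-0.202, 0.509, 0.779, -0.306]
top 497.8951534868495 497.8951534868495 258.32956958419425 186.85807633112867 [0.47  0.108 1.08 ] [-0.059, 0.708, -0.702, 0.049]
{'time_s': 0.1, 'q': array([ 9.94691405e-01,  1.81480216e-01,  1.60794140e+00,  2.23475332e-05,
        1.35383921e+00, -2.06286770e-01]), 'dq': array([-1.99788312e-04, -9.34995777e-04, -4.85074339e-03,  8.19735997e-04,
       -5.63767507e-04,  9.93399799e-05]), 'joint_efforts': array([ 8.62503894e-04, -4.45876622e+01, -3.52240419e+01, -1.86246789e-04,
        4.22053490e-03, -3.40857275e-05]), 'eef_pos': array([0.20750917, 0.53568791, 0.23045056]), 'eef_rot': array([-3.28117686e-04,  1.83859470e-01,  9.82952186e-01, -7.66913900e-04]), 'wrist_force': array([-0.04767668, -0.26696706, -0.33498947]), 'torque': array([-0.02931827,  0.02975046,  0.01442599]), 'grasp_force': 0.0, 'opening': 1.0006677311556031}
```

View pics/top0.png

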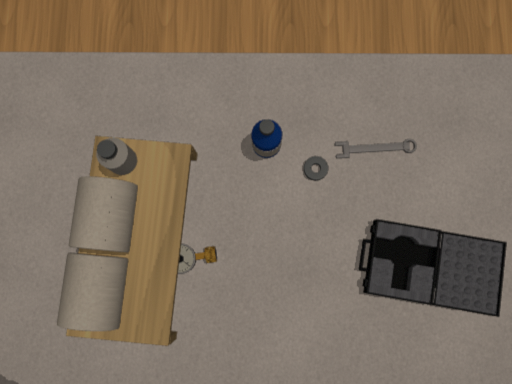

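View pics/scene0.png

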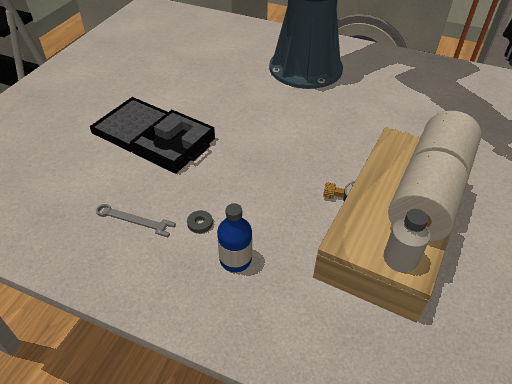

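Top view: the brass coupling is at about (210,255) and the visible part of the dial at (187,258), with the shelf edge at u≈180. The bed's round part is at about (404,250) with its channel running down to (401,285). Scene view: the coupling is at (332,190) and the case at (160,130).

```bash
cat > h.py <<'E'
import numpy as np, cv2
from scipy.spatial.transform import Rotation as R
def rot(q): return R.from_quat([q[1],q[2],q[3],q[0]])
def ray(c,u,v):
    d=np.stack([(np.asarray(u,float)-c["cx"])/c["fx"],(np.asarray(v,float)-c["cy"])/c["fy"],np.ones(np.shape(u))],-1)
    return d@rot(c["rotation"]).as_matrix().T
def plane(c,u,v,z):
    d=ray(c,u,v); return c["xyz"]+d*((z-c["xyz"][2])/d[...,2])[...,None]
def depth(c,u,v):
    u=np.asarray(u);v=np.asarray(v); return c["xyz"]+ray(c,u,v)*c["z_map"][v,u][...,None]
def cloud(c):
    v,u=np.mgrid[:384,:512]; return depth(c,u,v)
def tri(c1,p1,c2,p2):
    d1=ray(c1,*p1);d2=ray(c2,*p2)
    t=np.linalg.lstsq(np.stack([d1,-d2],1),c2["xyz"]-c1["xyz"],rcond=None)[0]
    a=c1["xyz"]+t[0]*d1;b=c2["xyz"]+t[1]*d2; return (a+b)/2,np.linalg.norm(a-b)
E
python3 - <<'E'
from h import *
T=dict(np.load("top0.npz"));S=dict(np.load("scene0.npz"))
np.set_printoptions(precision=4,suppress=True)
cs=[]
for n,c,roi in(("top",T,(170,230,235,280)),("scene",S,(310,360,170,210))):
    P=cloud(c);hsv=cv2.cvtColor(c["frame"],cv2.COLOR_BGR2HSV)
    m=(hsv[...,0]>8)&(hsv[...,0]<28)&(hsv[...,1]>130)
    w=np.zeros_like(m);w[roi[2]:roi[3],roi[0]:roi[1]]=1;m&=w&(P[...,2]<.06)&(P[...,2]>.004)
    v,u=np.nonzero(m);print(n,len(u),u.min(),u.max(),v.min(),v.max(),P[m].min(0),P[m].max(0),np.median(P[m],0))
    cs.append((u.mean(),v.mean()))
    if n=="top":
        top=P[m&(P[...,2]>.025)];print("coupling top",len(top),top.min(0),top.max(0),top.mean(0))
print("tri coupling(all brass)",tri(T,cs[0],S,cs[1]))
P=cloud(T)
# dial
w=P[235:280,170:203];hs=T["frame"][235:280,170:203].astype(int)
m=(w[...,2]>.024)&(w[...,2]<.05);q=w[m];print("dial",len(q),q.min(0),q.max(0))
# shelf board front edge
sh=P[135:345,60:200];m=(sh[...,2]>.085)&(sh[...,2]<.096);q=sh[m].astype(np.float32)[:,:2]
print("shelf",cv2.minAreaRect(q),np.median(sh[m][:,2]))
# case: foam / walls heights
cs=P[210:320,355:510];m=(cs[...,2]>.012)&(cs[...,2]<.06);q=cs[m];print("caseall",cv2.minAreaRect(q[:,:2].astype(np.float32)),np.histogram(q[:,2],bins=12))
for n in("top",):
    f=T["frame"]
    a=f[225:305,170-15:235]
    cr=cv2.resize(f[215:320,355:510],None,fx=5,fy=5,interpolation=cv2.INTER_CUBIC);cr=np.clip(cr.astype(float)*2.5,0,255).astype(np.uint8)
    cv2.imwrite("pics/case.png",cr)
    cv2.imwrite("pics/gauge.png",cv2.resize(f[235:280,165:230],None,fx=8,fy=8,interpolation=cv2.INTER_CUBIC))
E
```

```text
top 210 195 215 247 262 [0.4717 0.2119 0.0153] [0.503  0.2552 0.0371] [0.4861 0.2268 0.0283]
coupling top 145 [0.4737 0.2119 0.025 ] [0.503  0.2504 0.0371] [0.4883 0.2245 0.0303]
scene 233 324 344 182 198 [0.4772 0.2136 0.0043] [0.5081 0.2585 0.0336] [0.4949 0.2315 0.0221]
tri coupling(all brass) (array([0.487, 0.231, 0.013]), np.float64(0.0012402501070207044))
dial 402 [0.4484 0.2399 0.024 ] [0.5106 0.2894 0.0477]Traceback (most recent call last):
  File "<stdin>", line 20, in <module>
cv2.error: OpenCV(4.12.0) /io/opencv/modules/imgproc/src/convhull.cpp:143: error: (-215:Assertion failed) total >= 0 && (depth == CV_32F || depth == CV_32S) in function 'convexHull'
```

Run:
```python
from h import *
T=dict(np.load("top0.npz"));S=dict(np.load("scene0.npz"))
np.set_printoptions(precision=4,suppress=True)
P=cloud(T).astype(np.float32); A=np.ascontiguousarray
sh=P[135:345,60:200];q=sh[(sh[...,2]>.082)&(sh[...,2]<.1)]
print("shelf",len(q),np.median(q[:,2]));
# front edge: min y per x bin
for x in np.arange(.36,.64,.04):
    s=q[abs(q[:,0]-x)<.004]; print("  x",round(x,2),"edge y",s[:,1].min() if len(s) else None)
cs=P[210:320,355:510];q=cs[(cs[...,2]>.012)&(cs[...,2]<.06)]
print("case+lid",cv2.minAreaRect(A(q[:,:2])),np.histogram(q[:,2],bins=np.arange(.012,.06,.004)))
# bed floor: points low inside the case
m=(cs[...,2]<.016)
cr=cv2.resize(T["frame"][215:320,355:510],None,fx=5,fy=5,interpolation=cv2.INTER_CUBIC)
cv2.imwrite("pics/case.png",np.clip(cr.astype(float)*2.5,0,255).astype(np.uint8))
g=cv2.resize(T["frame"][235:280,165:230],None,fx=8,fy=8,interpolation=cv2.INTER_CUBIC)
cv2.imwrite("pics/gauge.png",g)
# dial circle: points on dial front
w=P[235:280,170:203];d=w[(w[...,2]>.024)&(w[...,2]<.05)];print("dial z",np.percentile(d[:,2],[5,50,95]))
from scipy.optimize import least_squares
# body side/top outline: min-y silhouette per x
pts=[]
for x in np.arange(.455,.51,.005):
    s=d[(abs(d[:,0]-x)<.003)]
    if len(s): pts.append((x,s[:,1].min()))
print(np.array(pts).T)
```

```text
shelf 11702 0.09066424
  x 0.36 edge y 0.2884325
  x 0.4 edge y 0.28534964
  x 0.44 edge y 0.28154185
  x 0.48 edge y 0.27862173
  x 0.52 edge y 0.27524745
  x 0.56 edge y 0.27204394
  x 0.6 edge y 0.26860195
  x 0.64 edge y 0.26511624
case+lid ((0.4687533378601074, -0.24111250042915344), (0.2998836934566498, 0.15643839538097382), 80.70816040039062) (array([2546, 1919,  656,  502, 1796,  818,  188,    3,    0,    0,    0]), array([0.012, 0.016, 0.02 , 0.024, 0.028, 0.032, 0.036, 0.04 , 0.044,
       0.048, 0.052, 0.056]))
dial z [0.0258 0.0295 0.0405]
[[0.455  0.46   0.465  0.47   0.475  0.48   0.485  0.49   0.495  0.5
  0.505 ]
 [0.2635 0.2595 0.2573 0.2557 0.2536 0.2461 0.2399 0.2403 0.2466 0.261
  0.2649]]
```

View pics/case.png

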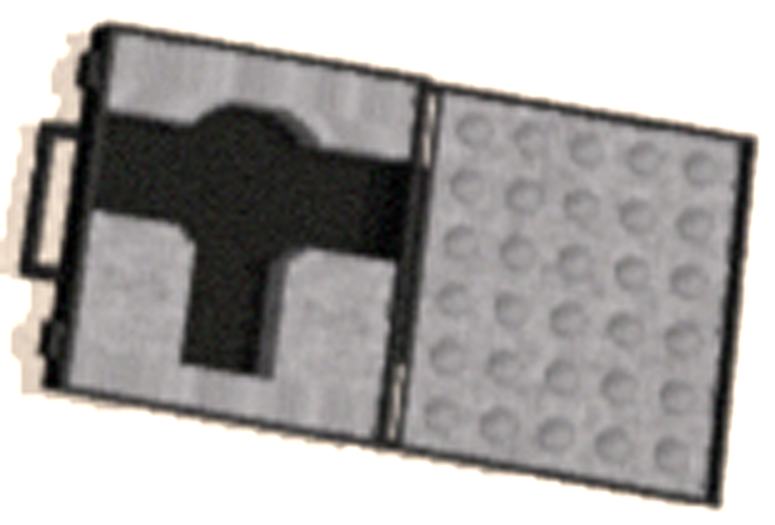

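View pics/gauge.png

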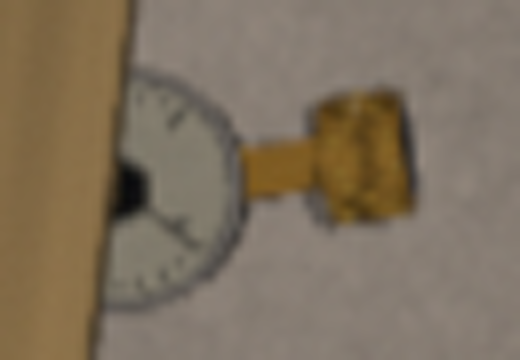

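The case crop shows the round bed centred near crop (245,175), i.e. pixel (404,250). The channel runs down to crop y≈370 and the recesses lie left and right. In the gauge crop, the dial circle is centred near (127,190) and the coupling near (365,155). Next I'll refine both poses.

Run:
```python
from h import *
T=dict(np.load("top0.npz"));S=dict(np.load("scene0.npz"))
np.set_printoptions(precision=4,suppress=True)
# gauge: dial centre by circle fit on the outline (table vs body) in top view
f=T["frame"].astype(int)
for nm,p,z in(("body c top z31",(165+127/8-.5,235+189/8-.5),.031),("coupling z16.5..",(165+365/8-.5,235+155/8-.5),.025),("stem",(165+277/8-.5,235+170/8-.5),.0235)):
    print(nm,plane(T,*p,z))
# brass blobs: stem & coupling centre via mask, both views
out={}
for n,c,roi in(("top",T,(190,222,242,268)),("scene",S,(315,352,175,206))):
    hsv=cv2.cvtColor(c["frame"],cv2.COLOR_BGR2HSV);m=np.zeros((384,512),np.uint8)
    sl=np.s_[roi[2]:roi[3],roi[0]:roi[1]];h=hsv[sl];m[sl]=((h[...,0]>8)&(h[...,0]<28)&(h[...,1]>110))
    m2=cv2.morphologyEx(m,cv2.MORPH_OPEN,np.ones((9,9)))
    for k,mm in(("all",m),("coup",m2)):
        v,u=np.nonzero(mm);print(n,k,len(u),(u.min(),u.max(),v.min(),v.max()) if len(u) else "")
        if len(u):out[n,k]=((u.min()+u.max())/2,(v.min()+v.max())/2)
if ("top","coup") in out and("scene","coup") in out: print("coupling tri",tri(T,out["top","coup"],S,out["scene","coup"]))
# bed
c0=np.array([.4983,-.1841]);a=np.deg2rad(-9.3);X=np.array([np.cos(a),np.sin(a)]);Y=np.array([-X[1],X[0]])
for n,c in(("top",T),("scene",S)):
    g=cv2.cvtColor(c["frame"],cv2.COLOR_BGR2GRAY).astype(np.float32)
    def line(x,y):
        p=c0[None]+np.outer(x,X)+np.outer(y,Y);P=np.c_[p,np.full(len(p),.031)]
        q=(P-c["xyz"])@rot(c["rotation"]).as_matrix();u=q[:,0]/q[:,2]*c["fx"]+c["cx"];v=q[:,1]/q[:,2]*c["fy"]+c["cy"]
        return cv2.remap(g,u.astype(np.float32)[None],v.astype(np.float32)[None],cv2.INTER_LINEAR)[0]
    s=np.arange(-.045,.0451,.003);o=np.zeros_like(s)
    print(n,"across y at x=-50,-60",(s*1000).astype(int)[[0,-1]]);print(line(o-.05,s).astype(int));print(line(o-.062,s).astype(int))
    print("across x at y=+50,-50");print(line(s,o+.05).astype(int));print(line(s,o-.05).astype(int))
    s=np.arange(-.099,.06,.003);print("along x y=0");print(line(s,0*s).astype(int))
P=cloud(T)
hsv=cv2.cvtColor(T["frame"],cv2.COLOR_BGR2HSV)
for k,(u,v) in dict(det=(267,128),tape=(316,168),wr1=(343,150),wr2=(408,146)).items(): print(k,depth(T,u,v))
```

```text
body c top z31 [0.4791 0.2844 0.031 ]
coupling z16.5.. [0.4886 0.223  0.025 ]
stem [0.4845 0.2462 0.0235]
top all 223 (np.int64(195), np.int64(216), np.int64(247), np.int64(262))
top coup 146 (np.int64(205), np.int64(215), np.int64(248), np.int64(261))
scene all 325 (np.int64(324), np.int64(351), np.int64(182), np.int64(205))
scene coup 137 (np.int64(325), np.int64(335), np.int64(184), np.int64(196))
coupling tri (array([0.4874, 0.2249, 0.0132]), np.float64(0.000861540049044876))
top across y at x=-50,-60 [-45  45]
[66 64 62 64 66 64 66 69 67 43 27 24  7  7 11 13 12 13 12 11 11 13 53 69
 67 63 63 65 65 64 62]
[64 67 69 71 70 70 66 68 66 46 30 25  9  7 12 13 12 13 13 13 12 17 55 68
 67 69 69 67 65 68 69]
across x at y=+50,-50
[67 71 70 68 67 66 63 52 18 11 12 12 14 13 13 13 13 12 13 14 10 18 47 63
 63 62 64 65 65 63 64]
[63 65 66 67 68 66 67 55 18  6  7  6  8  9  5  8  8  8  6  8  8 18 50 68
 69 70 67 64 64 64 65]
along x y=0
[64 34 61 63 63 64 60 33 14 13 13 14 12 12 14 14 13 11 12 13 12 13 12 13
 11 12 11 12 13 11 11 12 13 14 12 13 14 11 14 14 13 12  9 20 49 64 63 64
 64 65 59 37 75]
scene across y at x=-50,-60 [-45  45]
[75 75 74 73 74 75 75 76 79 78 53 39 40 42 42 39 39 26 14 10 13 13 25 71
 82 76 69 73 78 76 72]
[77 78 78 80 82 81 80 79 79 72 49 36 39 39 42 44 46 47 46 46 45 43 47 70
 78 76 79 78 79 77 79]
across x at y=+50,-50
[75 79 82 80 81 77 75 75 62 46 47 49 47 47 49 40 13 12 12 13 13 12 18 48
 71 73 68 73 73 74 75]
[73 76 76 76 78 78 79 81 65 44 48 34 13  4  4  7  4  4  6  6  3  4 10 50
 80 81 80 77 78 77 77]
along x y=0
[24  3 29 82 77 77 76 72 53 49 50 46 44 44 41 38 38 40 42 42 40 40 39 40
 42 43 41 38 37 39 44 42 35 28 20 12 12 13 13 15 13 12 13 12 16 52 76 76
 76 78 47  6  5]
det [0.7285 0.1059 0.1469]
tape [ 0.6791 -0.0032 -0.0004]
wr1 [ 0.7192 -0.0626  0.0038]
wr2 [ 0.729  -0.2053  0.0055]
```

>>> jog_arm(series=[[[-27.3,-37,-8.3,0,0,0,85],[-27.3,-37,-8.3,0,0,0,85],[-27.3,-37,-8.3,0,0,0,85],[-27.3,-37,-8.3,0,0,0,85],[-27.3,-37,-8.3,0,0,0,85],[-27.3,-37,-8.3,0,0,0,85],[-35,5.4,25,0,0,0,85],[-35,5.4,25,0,0,0,85],[-35,5.4,25,0,0,0,85],[-35,5.4,25,0,0,0,85]]])

```text
time_s: 1.1
eef_pos: [0.4199, 0.2388, 0.1802]
eef_rot: [0.0, 0.184, 0.983, 0.0]
wrist_force: [-0.1, 0.9, 0.5]
opening: 0.995
grasp_force: 0.0
```

>>> jog_arm(series=[[[-35,5.4,25,0,0,0,85],[-35,5.4,25,0,0,0,85],[0,0,0,0,0,0.149,85],[0,0,0,0,0,0.149,85],[0,0,0,0,0,0.149,85],[0,0,0,0,0,0.149,85],[0,0,0,0,0,0.149,85],[0,0,0,0,0,0.149,85],[0,0,0,0,0,0.149,85],[0,0,0,0,0,0,85]]])

```text
time_s: 2.1
eef_pos: [0.4875, 0.2242, 0.1307]
eef_rot: [-0.0, 0.65, 0.76, -0.0]
wrist_force: [0.8, 0.1, -0.7]
opening: 0.996
grasp_force: 0.0
```

>>> jog_arm(series=[[[0,0,20,0,0,0,85],[0,0,30,0,0,0,85],[0,0,30,0,0,0,85],[0,0,20,0,0,0,70],[0,0,14,0,0,0,60],[0,0,10,0,0,0,50],[0,0,0,0,0,0,45],[0,0,0,0,0,0,40],[0,0,0,0,0,0,36],[0,0,0,0,0,0,30]]])

```text
time_s: 3.1
eef_pos: [0.4888, 0.2245, 0.0085]
eef_rot: [0.001, 0.649, 0.761, 0.001]
wrist_force: [-0.1, -0.4, 2.4]
opening: 0.359
grasp_force: 52.4
```

>>> jog_arm(series=[[[0,0,0,0,0,0,20],[0,0,0,0,0,0,10],[0,0,0,0,0,0,0],[0,0,0,0,0,0,0],[0,0,0,0,0,0,0],[0,0,0,0,0,0,0],[0,0,0,0,0,0,0],[0,0,0,0,0,0,0],[0,0,0,0,0,0,0],[0,0,0,0,0,0,0]]])

```text
time_s: 4.1
eef_pos: [0.4888, 0.2245, 0.0085]
eef_rot: [0.001, 0.649, 0.761, 0.001]
wrist_force: [-1.7, -0.2, 6.2]
opening: 0.363
grasp_force: 59.1
```

>>> jog_arm(series=[[[-3,0,-1.5,0,0,0,0],[-7,0,0,0,0,0,0],[-13,0,0,0,0,0,0],[-16,0,0,0,0,0,0],[-17,0,0,0,0,0,0],[-17,0,0,0,0,0,0],[-14,0,0,0,0,0,0],[-9,0,0,0,0,0,0],[-4,0,0,0,0,0,0],[0,0,0,0,0,0,0]]])

```text
time_s: 5.1
eef_pos: [0.5038, 0.1247, 0.0086]
eef_rot: [0.0, 0.649, 0.76, -0.0]
wrist_force: [0.1, -1.2, -0.7]
opening: 0.363
grasp_force: 59.6
```

>>> jog_arm(series=[[[0,0,0,0,0,0,34],[0,0,0,0,0,0,40],[0,0,0,0,0,0,60],[0,0,0,0,0,0,85],[0,0,0,0,0,0,85],[0,0,0,0,0,0,85],[0,0,-20,0,0,0,85],[0,0,-40,0,0,0,85],[0,0,-40,0,0,0,85],[0,0,0,0,0,0,85]]])

```text
time_s: 6.1
eef_pos: [0.5078, 0.1257, 0.1144]
eef_rot: [0.004, 0.649, 0.761, 0.004]
wrist_force: [0.6, 0.7, 0.9]
opening: 0.992
grasp_force: 0.0
```

Run:
```python
from bench import ctrl
from h import *
o=ctrl.get_obs();print(o["eef_pos"],o["q"])
ims=[]
for n in("top","scene"):
    c=ctrl.camera(n);np.savez(f"{n}1.npz",**c)
    P=cloud(c)
    q=(np.array([.5,.18,.02])-c["xyz"])@rot(c["rotation"]).as_matrix();u,v=int(q[0]/q[2]*c["fx"]+c["cx"]),int(q[1]/q[2]*c["fy"]+c["cy"]);print(n,u,v)
    ims.append(cv2.resize(c["frame"][v-45:v+45,u-45:u+45],(400,400),interpolation=cv2.INTER_CUBIC))
cv2.imwrite("pics/after1.png",np.hstack(ims))
```

```text
[0.50781876 0.12573451 0.11436089] [ 1.55755059e-02  1.99111741e-01  1.84278117e+00  3.55537070e-05
  1.08907138e+00 -1.42681679e-01]
top 230 248
scene 309 185
```

View pics/after1.png

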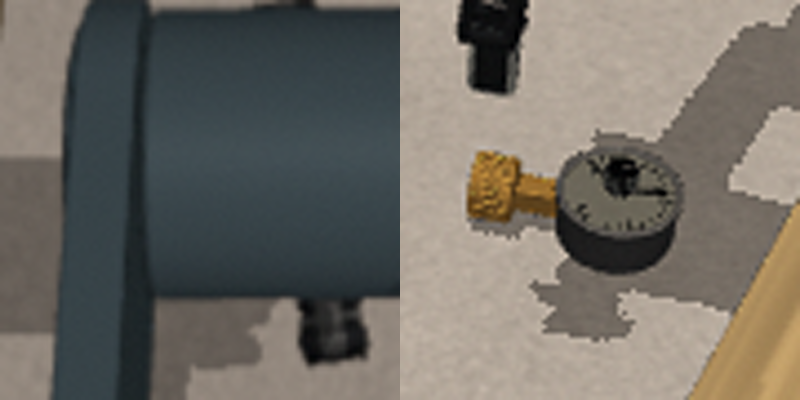

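Scene crop: the gauge is clear of the shelf and flat, with the dial centre at crop (618,195), i.e. pixel (313,184), and the coupling at crop (490,185). The arm hides it in the top view.

Run:
```python
from bench import ctrl
from h import *
np.set_printoptions(precision=4,suppress=True)
o=ctrl.get_obs();print(o["eef_pos"],o["eef_rot"])
c=dict(np.load("scene1.npz"));P=cloud(c);f=c["frame"]
sl=np.s_[165:212,290:325]
hsv=cv2.cvtColor(f,cv2.COLOR_BGR2HSV)
p=P[sl];h=hsv[sl]
m=((p[...,2]>.027)&(p[...,2]<.036)&(h[...,1]<110)&(p[...,1]>.15)).astype(np.uint8)
k,l,st,ce=cv2.connectedComponentsWithStats(m);i=1+st[1:,4].argmax();m=(l==i).astype(np.uint8)
cn=max(cv2.findContours(m,cv2.RETR_EXTERNAL,cv2.CHAIN_APPROX_NONE)[0],key=cv2.contourArea)
e=cv2.fitEllipse(cv2.convexHull(cn));uc,vc=e[0][0]+290,e[0][1]+165;print("ellipse",uc,vc,e[1],"->",plane(c,uc,vc,.031),"z",np.median(p[m>0][:,2]))
q=p[m>0];print(q.min(0),q.max(0))
b=((h[...,0]>8)&(h[...,0]<28)&(h[...,1]>130)&(p[...,2]>.004));sl2=np.s_[165:200,262:300]
h=hsv[sl2];p=P[sl2];b=((h[...,0]>8)&(h[...,0]<28)&(h[...,1]>130)&(p[...,2]>.004)).astype(np.uint8)
b2=cv2.morphologyEx(b,cv2.MORPH_OPEN,np.ones((9,9)));v,u=np.nonzero(b2);print("coup",u.min()+262,u.max()+262,v.min()+165,v.max()+165,plane(c,(u.min()+u.max())/2+262,(v.min()+v.max())/2+165,.016))
```

```text
[0.5044 0.1256 0.1097] [0.0011 0.6491 0.7607 0.0009]
ellipse 313.0542583465576 182.88854217529297 (20.26553726196289, 28.617403030395508) -> [0.4989 0.1877 0.031 ] z 0.028435843800261762
[0.464  0.1557 0.027 ] [0.5286 0.2161 0.0359]
coup 280 290 176 187 [0.5051 0.1251 0.016 ]
```

>>> jog_arm(series=[[[20,0,0,0,0,0,85],[25,0,0,0,0,0,85],[17,0,0,0,0,0,85],[0,0,20,0,0,0,85],[0,0,25,0,0,0,85],[0,0,25,0,0,0,85],[0,0,18,0,0,0,85],[0,0,12,0,0,0,85],[0,0,7,0,0,0,85],[0,0,1.5,0,0,0,85]]])

```text
time_s: 7.2
eef_pos: [0.493, 0.1866, -0.001]
eef_rot: [-0.001, 0.649, 0.761, -0.001]
wrist_force: [-0.7, -0.7, 0.1]
opening: 0.997
grasp_force: 0.0
```

>>> jog_arm(series=[[[0,0,0,0,0,0,80],[0,0,0,0,0,0,75],[0,0,0,0,0,0,70],[0,0,0,0,0,0,66],[0,0,0,0,0,0,62],[0,0,0,0,0,0,50],[0,0,0,0,0,0,30],[0,0,0,0,0,0,0],[0,0,0,0,0,0,0],[0,0,0,0,0,0,0]]])

```text
time_s: 8.2
eef_pos: [0.4943, 0.1868, 0.0012]
eef_rot: [0.0, 0.649, 0.761, 0.0]
wrist_force: [-2.3, -0.5, 9.0]
opening: 0.722
grasp_force: 63.8
```

>>> jog_arm(series=[[[0,0,-10,0,0,0,0],[0,0,-20,0,0,0,0],[0,0,-30,0,0,0,0],[0,0,-20,0,0,0,0],[-20,-3,0,0,0,0,0],[-35,-5,0,0,0,0,0],[-40,-6,0,0,0,0,0],[-40,-6,0,0,0,0,0],[-40,-6,0,0,0,0,0],[-40,-6,0,0,0,0,0]]])

```text
time_s: 9.2
eef_pos: [0.4954, -0.032, 0.0802]
eef_rot: [-0.0, 0.649, 0.761, -0.0]
wrist_force: [1.0, 0.4, -3.3]
opening: 0.72
grasp_force: 66.4
```

>>> jog_arm(series=[[[-40,-6,0,0,0,0,0],[-40,-6,0,0,0,0,0],[-40,-6,0,0,0,0,0],[-25,-3.5,0,0,0,0,0],[-6,0,0,0,0,0,0],[0,0,0,0,0,0.145,0],[0,0,0,0,0,0.145,0],[0,0,0,0,0,0.145,0],[0,0,0,0,0,0.145,0],[0,0,0,0,0,0.145,0]]])

```text
time_s: 10.2
eef_pos: [0.4981, -0.1819, 0.0799]
eef_rot: [-0.001, 0.878, 0.479, -0.0]
wrist_force: [-0.4, -0.2, -2.8]
opening: 0.719
grasp_force: 66.2
```

>>> jog_arm(series=[[[0,0,0,0,0,0.145,0],[0,0,0,0,0,0.145,0],[0,0,0,0,0,0.145,0],[0,0,0,0,0,0.145,0],[0,0,0,0,0,0.145,0],[0,0,0,0,0,0.145,0],[0,0,0,0,0,0.145,0],[0,0,0,0,0,0.145,0],[0,0,0,0,0,0,0],[0,0,0,0,0,0,0]]])

```text
time_s: 11.2
eef_pos: [0.4984, -0.1824, 0.08]
eef_rot: [-0.0, 0.997, -0.076, -0.0]
wrist_force: [-0.7, -0.0, -3.5]
opening: 0.72
grasp_force: 66.2
```

Run:
```python
from bench import ctrl
from h import *
np.set_printoptions(precision=4,suppress=True)
ims=[]
for n in("top","scene"):
    c=ctrl.camera(n);np.savez(f"{n}2.npz",**c)
    q=(np.array([.48,-.18,.08])-c["xyz"])@rot(c["rotation"]).as_matrix();u,v=int(q[0]/q[2]*c["fx"]+c["cx"]),int(q[1]/q[2]*c["fy"]+c["cy"]);print(n,u,v)
    ims.append(cv2.resize(c["frame"][v-45:v+45,u-45:u+45],(400,400),interpolation=cv2.INTER_CUBIC))
cv2.imwrite("pics/held.png",np.clip(np.hstack(ims)*1.6,0,255).astype(np.uint8))
o=ctrl.get_obs();print(o["eef_pos"],o["eef_rot"],o["q"],o["opening"],o["grasp_force"])
```

```text
top 410 259
scene 169 118
[ 0.4985 -0.1827  0.0801] [-0.0001  0.9971 -0.0764 -0.0001] [-0.5751  0.275   1.8316  0.0001  1.0353  1.1486] 0.7210231851298768 66.23431921005249
```

View pics/held.png

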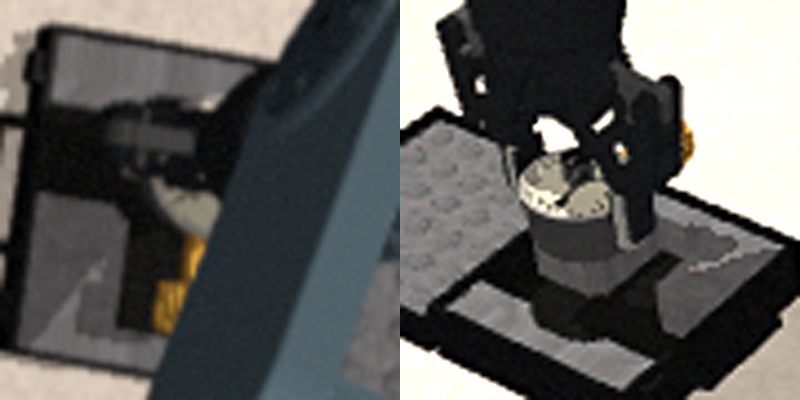

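Held view: the gauge hangs level over the bed. In the top crop the coupling's left edge is at x≈155, y 280–333, and the stem's left edge is at (183,255). I'll check these against the expected gauge-frame coordinates.

Run:
```python
from h import *
np.set_printoptions(precision=1,suppress=True)
T=dict(np.load("top2.npz"))
hsv=cv2.cvtColor(T["frame"],cv2.COLOR_BGR2HSV);h=hsv[262:295,385:420]
m=(h[...,0]>8)&(h[...,0]<30)&(h[...,1]>120)
c0=np.array([.4984,-.1826]);a=-.153;X=np.array([np.cos(a),np.sin(a)]);Y=np.array([-X[1],X[0]])
for r in range(m.shape[0]):
    u=np.nonzero(m[r])[0]
    if len(u):
        ul=u.min()+385-.5;v=r+262
        for z in(.0955,):
            p=plane(T,ul,v,z)[:2]-c0;print(v,ul,u.max()+385,"x,y mm",np.array([p@X,p@Y])*1000)
P=cloud(T)[262:295,385:420];print("z pct",np.percentile(P[m][:,2],[5,50,95])*1000)
S=dict(np.load("scene2.npz"));P=cloud(S)
g=cv2.cvtColor(S["frame"],cv2.COLOR_BGR2GRAY);w=P[100:130,145:185];gg=g[100:130,145:185]
mm=(w[...,2]>.095)&(w[...,2]<.12)&(gg>90)&(hsv[100:130,145:185,1]<256);q=(w[mm][:,:2]-c0);print("dial pts gauge-frame x",np.percentile(q@X,[1,50,99])*1000,"y",np.percentile(q@Y,[1,50,99])*1000,"z",np.percentile(w[mm][:,2],[5,50,95])*1000)
```

```text
267 405.5 409 x,y mm [-34.6  11.6]
268 405.5 410 x,y mm [-36.5  11.4]
269 405.5 410 x,y mm [-38.4  11.2]
270 405.5 410 x,y mm [-40.3  11. ]
271 405.5 410 x,y mm [-42.2  10.7]
272 404.5 409 x,y mm [-44.4  12.4]
273 404.5 409 x,y mm [-46.3  12.2]
274 404.5 408 x,y mm [-48.2  12. ]
275 404.5 408 x,y mm [-50.1  11.7]
276 404.5 408 x,y mm [-52.   11.5]
277 399.5 407 x,y mm [-55.5  20.8]
278 399.5 406 x,y mm [-57.4  20.6]
279 399.5 406 x,y mm [-59.3  20.3]
280 398.5 406 x,y mm [-61.5  22. ]
281 399.5 406 x,y mm [-63.1  19.9]
282 398.5 405 x,y mm [-65.3  21.6]
283 398.5 405 x,y mm [-67.2  21.3]
284 398.5 404 x,y mm [-69.1  21.1]
285 398.5 404 x,y mm [-70.9  20.9]
286 398.5 403 x,y mm [-72.8  20.6]
287 398.5 403 x,y mm [-74.7  20.4]
288 399.5 403 x,y mm [-76.3  18.3]
z pct [  2.8  99.5 107.2]
dial pts gauge-frame x [-19.9  10.5  29.6] y [-26.1  -0.3  25.5] z [104.  106.1 108.8]
```

Run:
```python
from h import *
np.set_printoptions(precision=1,suppress=True,linewidth=160)
c0=np.array([.4984,-.1826]);a=-.153;X=np.array([np.cos(a),np.sin(a)]);Y=np.array([-X[1],X[0]])
def proj(c,P):
    q=(np.atleast_2d(P)-c["xyz"])@rot(c["rotation"]).as_matrix();return np.c_[q[:,0]/q[:,2]*c["fx"]+c["cx"],q[:,1]/q[:,2]*c["fy"]+c["cy"]]
S=dict(np.load("scene2.npz"));T=dict(np.load("top2.npz"))
ax=np.array([[*c0,z] for z in(.079,.085,.090,.095,.110)]);pa=proj(S,ax);print("axis proj",pa.tolist())
g=cv2.cvtColor(S["frame"],cv2.COLOR_BGR2GRAY);P=cloud(S)
print("mm/px",np.linalg.norm(S["xyz"]-ax[2])/S["fx"]*1000)
for v in range(118,140,2):
    print(v,"g",g[v,150:190]);
v=126;print((P[v,150:190,2]*1000).astype(int))
# bed x,y in scene + top as gap midpoints again handled earlier; bed rim centre projections
```

```text
axis proj [[164.6226419488293, 123.30082354518703], [164.27956040290712, 121.23480438418427], [163.99151283257152, 119.50019695144118], [163.70149271825272, 117.753710961796], [162.81939238937395, 112.44174882611257]]
mm/px 2.4020216821204547
118 g [ 85  42 129 134 167  73 113 163 123   7   0  42 102 100  99 100 102 102  71 102 109  39  79  73  42  12  13  13  16  12   7  84  81  84  88  92  69  17   3
   3]
120 g [ 84  69  51  29  77 130 141 118 149 123 171 106  72 101 100 102 102  60  84  92  88  40  80  78  41  12  14  13  10  11   7  63  89  88  86  88  90  88  88
  89]
122 g [88 85 69 24 28 28 29 26 31 51 57 62 65 63 64 62 45 37 25 27 27 14 81 78 74 16 14 12 11 14 12 24 51 50 60 78 87 83 82 80]
124 g [74 92 48 30 29 30 30 28 29 31 29 31 31 32 32 31 32 30 32 29 28 27 40 79 72 27 12 13 13 14  7 33 49 53 54 55 51 50 45 45]
126 g [11  9  2 15 30 31 28 29 30 29 30 30 32 33 32 31 32 31 31 29 28 31 26 80 75 41 13 10 10 43 44 43 48 49 52 52 50 57 47 47]
128 g [ 6  6  8  3 46 29 31 31 32 32 31 30 33 30 34 30 32 29 33 32 31 30 20 61 77 72 75 61 46 47 42 40 49 49 53 52 51 51 50 46]
130 g [ 6 10  9  4 25 49 56 45 30 28 31 28 30 31 29 31 30 29 30 31 30 29 37 47 43 43 43 43 45 49 43 25  9  5  9 21 41 54 51 55]
132 g [ 6  5  9  7  3 51 51 51 51 53 48 51 53 54 52 39 47 43 49 45 42 42 46 46 45 44 45 47 35  6  6  8  7 17 13 13 33 56 54 56]
134 g [ 7  7  2 10  2 40 52 52 53 50 51 48 50 52 53 52 47 48 47 49 44 42 46 47 46 45 27  8  8  8 15 13 16 13 32 55 55 57 52 48]
136 g [11  8  7  8  7  8  8 14 20 40 54 49 50 50 52 50 46 49 45 47 43 43 44 40 17  8 10 16 18 16 16 25 45 59 58 55 51 49 50 53]
138 g [ 4  6 11  9  9 19 15 16 12 14 14 15 12 23 41 54 50 49 45 50 45 26 10  7  7 17 15 15 15 13 14 30 52 54 54 53 49 52 53 55]
[34 33 30 79 83 86 88 91 90 94 93 92 93 91 93 95 92 92 89 92 89 89 91 92 93 91 91 94 91 83 16 15  9 15 16 18 18 19 19 21]
```

>>> jog_arm(series=[[[1,2.5,0,0,0,0.01,0],[0,0,5,0,0,0,0],[0,0,10,0,0,0,0],[0,0,10,0,0,0,0],[0,0,8,0,0,0,0],[0,0,5,0,0,0,0],[0,0,3,0,0,0,0],[0,0,0,0,0,0,0],[0,0,0,0,0,0,0],[0,0,0,0,0,0,0]]])

```text
time_s: 12.3
eef_pos: [0.4995, -0.1859, 0.0395]
eef_rot: [0.0, 0.997, -0.083, 0.0]
wrist_force: [0.2, 0.2, -4.0]
opening: 0.718
grasp_force: 66.2
```

Run:
```python
from bench import ctrl
from h import *
np.set_printoptions(precision=4,suppress=True)
ims=[]
for n in("top","scene"):
    c=ctrl.camera(n);np.savez(f"{n}3.npz",**c)
    q=(np.array([.48,-.18,.035])-c["xyz"])@rot(c["rotation"]).as_matrix();u,v=int(q[0]/q[2]*c["fx"]+c["cx"]),int(q[1]/q[2]*c["fy"]+c["cy"]);print(n,u,v)
    ims.append(cv2.resize(c["frame"][v-32:v+32,u-32:u+32],(400,400),interpolation=cv2.INTER_CUBIC))
cv2.imwrite("pics/held2.png",np.clip(np.hstack(ims)*2.,0,255).astype(np.uint8))
o=ctrl.get_obs();print(o["eef_pos"],o["eef_rot"],o["wrist_force"])
```

```text
top 403 260
scene 171 133
[ 0.4994 -0.1859  0.0395] [ 0.0002  0.9966 -0.083   0.0004] [ 0.1966 -0.2862 -3.361 ]
```

View pics/held2.png

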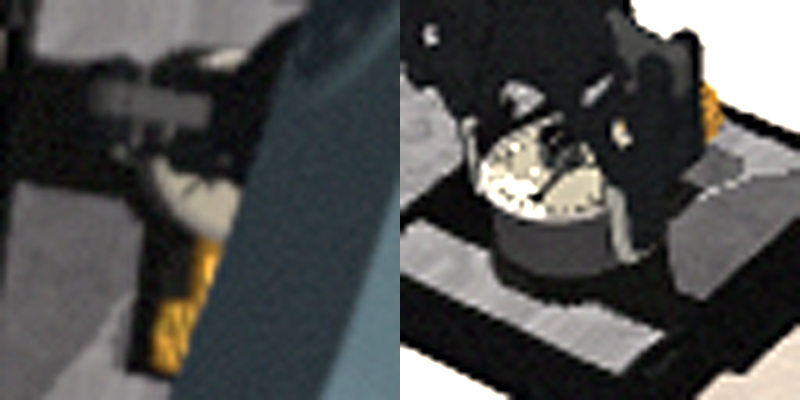

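Top crop: the coupling's left edge is at x≈152 and the channel's left rim at x≈128, with the channel end near y≈370. I'll compute the gap at the true heights.

Run:
```python
from h import *
np.set_printoptions(precision=1,suppress=True,linewidth=170)
T=dict(np.load("top3.npz"));f=T["frame"];hsv=cv2.cvtColor(f,cv2.COLOR_BGR2HSV);g=cv2.cvtColor(f,cv2.COLOR_BGR2GRAY)
c0=np.array([.4994,-.1859]);a=-.166;X=np.array([np.cos(a),np.sin(a)]);Y=np.array([-X[1],X[0]])
fr=lambda u,v,z:(lambda p:np.array([p@X,p@Y])*1000)(plane(T,u,v,z)[:2]-c0)
for v in range(262,292):
    s=g[v,384:404];h=hsv[v,384:410]; b=np.nonzero((h[:,0]>8)&(h[:,0]<30)&(h[:,1]>120)&(h[:,2]>25))[0]
    t="";
    if len(b): t=f"brass u={b[0]+384-.5} {fr(b[0]+384-.5,v,.055)}"
    # rim: bright->dark crossing at 40
    i=np.nonzero((s[:-1]>=38)&(s[1:]<38))[0]
    if len(i): k=i[0];uu=384+k+(s[k]-38)/(float(s[k])-s[k+1]);t+=f"   rim u={uu:.1f} {fr(uu,v,.031)}"
    print(v,t)
for u in(393,395,397,399): print(u,"col",g[278:296,u],fr(u,287,.031))
```

```text
262    rim u=391.1 [-28.6  27.1]
263    rim u=391.6 [-30.5  25.9]
264    rim u=393.1 [-32.   22.6]
265    rim u=393.0 [-34.   22.4]
266 brass u=401.5 [-34.   11.3]   rim u=392.8 [-36.1  22.7]
267 brass u=401.5 [-36.   11.1]   rim u=392.5 [-38.3  22.9]
268 brass u=401.5 [-38.   10.8]   rim u=392.4 [-40.3  23. ]
269 brass u=401.5 [-39.9  10.5]   rim u=392.2 [-42.4  22.9]
270 brass u=401.5 [-41.9  10.3]   rim u=392.2 [-44.5  22.7]
271 brass u=400.5 [-44.2  12. ]   rim u=392.1 [-46.5  22.6]
272 brass u=400.5 [-46.2  11.7]   rim u=392.2 [-48.5  22.2]
273 brass u=400.5 [-48.2  11.5]   rim u=392.0 [-50.6  22.2]
274 brass u=400.5 [-50.2  11.2]   rim u=392.2 [-52.6  21.7]
275 brass u=398.5 [-52.9  14.9]   rim u=392.2 [-54.6  21.4]
276 brass u=396.5 [-55.5  18.6]   rim u=391.7 [-56.8  22.1]
277 brass u=395.5 [-57.9  20.3]   rim u=391.4 [-58.9  22.4]
278 brass u=395.5 [-59.8  20.1]   rim u=391.2 [-61.   22.5]
279 brass u=395.5 [-61.8  19.8]   rim u=391.2 [-63.   22.3]
280 brass u=394.5 [-64.1  21.5]   rim u=391.0 [-65.1  22.4]
281 brass u=394.5 [-66.1  21.2]   rim u=390.8 [-67.2  22.6]
282 brass u=394.5 [-68.1  21. ]   rim u=390.5 [-69.3  22.8]
283 brass u=394.5 [-70.   20.7]   rim u=390.3 [-71.4  22.9]
284 brass u=394.5 [-72.   20.4]   rim u=390.2 [-73.4  22.9]
285 brass u=394.5 [-74.   20.2]   rim u=390.2 [-75.4  22.7]
286 brass u=394.5 [-75.9  19.9]   rim u=390.1 [-77.5  22.5]
287 brass u=396.5 [-77.2  15.7]   rim u=390.6 [-79.3  21.3]
288    rim u=394.3 [-80.   13.5]
289    rim u=397.6 [-80.8   6.7]
290    rim u=398.0 [-82.7   5.6]
291    rim u=397.8 [-84.7   5.8]
393 col [ 6  8  9  5  5  7  7  7  7 17 57 73 72 71 71 70 70 68] [-78.4  16.4]
395 col [11 16 26 31 31 27 26 30 22 10 29 57 65 65 63 63 62 59] [-77.7  12.4]
397 col [52 60 63 65 82 78 69 63 52 29 18 50 60 56 43 34 28 26] [-77.    8.4]
399 col [82 76 67 64 67 66 55 54 55 40 26 26 26 27 25 26 28 28] [-76.3   4.3]
```

>>> jog_arm(series=[[[1.2,0,0,0,0,0,0],[0,0,3,0,0,0,0],[0,0,3,0,0,0,0],[0,0,3,0,0,0,0],[0,0,3,0,0,0,0],[0,0,0,0,0,0,0],[0,0,0,0,0,0,0],[0,0,0,0,0,0,0],[0,0,0,0,0,0,0],[0,0,0,0,0,0,0]]])

```text
time_s: 13.4
eef_pos: [0.5004, -0.186, 0.0272]
eef_rot: [0.0, 0.997, -0.083, 0.0]
wrist_force: [0.4, 0.7, -3.2]
opening: 0.716
grasp_force: 66.2
```

>>> jog_arm(series=[[[0,0,4,0,0,0,0],[0,0,5,0,0,0,0],[0,0,5,0,0,0,0],[0,0,3,0,0,0,0],[0,0,2,0,0,0,0],[0,0,1,0,0,0,0],[0,0,1,0,0,0,0],[0,0,0,0,0,0,0],[0,0,0,0,0,0,0],[0,0,0,0,0,0,0]]])

```text
time_s: 14.4
eef_pos: [0.5005, -0.186, 0.0062]
eef_rot: [0.0, 0.997, -0.083, 0.0]
wrist_force: [-0.4, -0.0, -2.0]
opening: 0.716
grasp_force: 66.5
```

>>> jog_arm(series=[[[0,0,0.6,0,0,0,0],[0,0,0,0,0,0,0],[0,0,0,0,0,0,62],[0,0,0,0,0,0,66],[0,0,0,0,0,0,72],[0,0,0,0,0,0,80],[0,0,0,0,0,0,82],[0,0,0,0,0,0,82],[0,0,0,0,0,0,82],[0,0,0,0,0,0,82]]])

```text
time_s: 15.4
eef_pos: [0.5003, -0.186, 0.0055]
eef_rot: [-0.0, 0.997, -0.083, -0.0]
wrist_force: [0.6, 0.4, 0.3]
opening: 0.96
grasp_force: 0.0
```

>>> jog_arm(series=[[[0,0,-5,0,0,0,82],[0,0,-15,0,0,0,82],[0,0,-25,0,0,0,82],[0,0,-30,0,0,0,82],[0,0,-10,0,0,0.146,82],[0,0,0,0,0,0.146,60],[0,0,0,0,0,0.146,45],[0,0,0,0,0,0.146,40],[0,0,0,0,0,0.146,40],[0,0,0,0,0,0.146,40]]])

```text
time_s: 16.4
eef_pos: [0.5007, -0.1861, 0.0919]
eef_rot: [0.0, 0.866, -0.5, 0.001]
wrist_force: [-0.1, -0.2, 0.0]
opening: 0.464
grasp_force: 0.0
```

>>> jog_arm(series=[[[0,0,0,0,0,0.146,40],[0,0,0,0,0,0.146,40],[0,0,0,0,0,0.146,40],[0,0,0,0,0,0.146,40],[0,0,0,0,0,0.146,40],[0,0,0,0,0,0.146,40],[0,0,0,0,0,0,40],[0,0,0,0,0,0,40],[0,0,0,0,0,0,40],[0,0,0,0,0,0,40]]])

```text
time_s: 17.4
eef_pos: [0.5004, -0.186, 0.0907]
eef_rot: [0.0, -0.575, 0.818, -0.0]
wrist_force: [-0.2, 0.6, 0.6]
opening: 0.47
grasp_force: 0.0
```

Run:
```python
from bench import ctrl
from h import *
np.set_printoptions(precision=4,suppress=True)
ims=[]
for n in("top","scene"):
    c=ctrl.camera(n);np.savez(f"{n}4.npz",**c)
    q=(np.array([.48,-.18,.035])-c["xyz"])@rot(c["rotation"]).as_matrix();u,v=int(q[0]/q[2]*c["fx"]+c["cx"]),int(q[1]/q[2]*c["fy"]+c["cy"]);print(n,u,v)
    ims.append(cv2.resize(c["frame"][v-32:v+32,u-32:u+32],(400,400),interpolation=cv2.INTER_CUBIC))
cv2.imwrite("pics/placed.png",np.clip(np.hstack(ims)*1.8,0,255).astype(np.uint8))
o=ctrl.get_obs();print(o["eef_pos"],o["eef_rot"],o["q"],o["torque"])
```

```text
top 403 260
scene 171 133
[ 0.5003 -0.186   0.0905] [-0.     -0.5746  0.8184 -0.    ] [-0.5784  0.2638  1.8199 -0.      1.0578  2.9097] [ 0.0172 -0.0376 -0.0043]
```

View pics/placed.png

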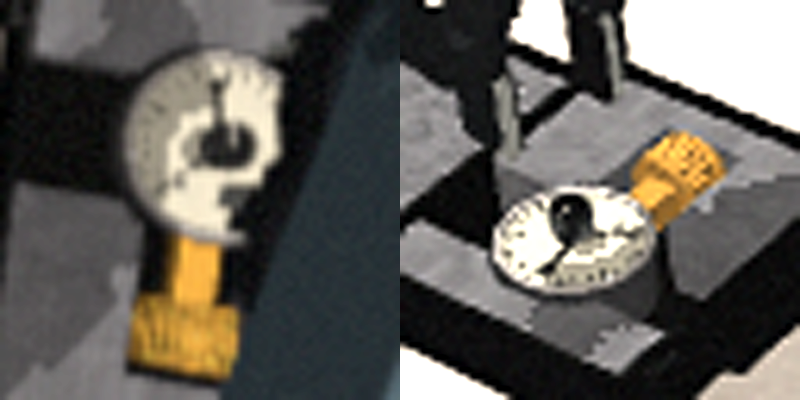

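The gauge lies flush in the bed with the coupling in the channel. In the top crop the knob is at (222,142) and the peak hand points to (218,82), about 120–130° clockwise from the stop (≈2.2 rad).

>>> jog_arm(series=[[[0,0,10,0,0,0,40],[0,0,15,0,0,0,40],[0,0,12,0,0,0,40],[0,0,8,0,0,0,40],[0,0,4,0,0,0,40],[0,0,1,0,0,0,40],[0,0,0,0,0,0,30],[0,0,0,0,0,0,22],[0,0,0,0,0,0,18],[0,0,0,0,0,0,14]]])

```text
time_s: 18.5
eef_pos: [0.5002, -0.1859, 0.041]
eef_rot: [-0.0, -0.574, 0.819, 0.0]
wrist_force: [-4.2, -0.1, 3.5]
opening: 0.169
grasp_force: 22.4
```

>>> jog_arm(series=[[[0,0,0,0,0,0,10],[0,0,0,0,0,0,0],[0,0,0,0,0,0,0],[0,0,0,0,0,0,0],[0,0,0,0,0,0,0],[0,0,0,0,0,0,0],[0,0,0,0,0,0,0],[0,0,0,0,0,0,0],[0,0,0,0,0,0,0],[0,0,0,0,0,0,0]]])

```text
time_s: 19.5
eef_pos: [0.5002, -0.186, 0.0411]
eef_rot: [-0.0, -0.574, 0.819, 0.0]
wrist_force: [-3.3, 1.9, 6.4]
opening: 0.15
grasp_force: 58.5
```

Run:
```python
from bench import ctrl
o=ctrl.get_obs();print(o["eef_pos"],o["torque"],o["wrist_force"],o["opening"]*85.4,o["grasp_force"],o["q"][5],o["joint_efforts"][5])
```

```text
[ 0.50024902 -0.18595752  0.04113897] [ 0.2040233   0.5218736  -0.00591583] [-3.25515731  1.85106573  6.3996665 ] 12.82245628724063 58.5383266210556 2.910684321151704 -0.006447205378208309
```

>>> jog_arm(series=[[[0,0,0,0,0,-0.14,0],[0,0,0,0,0,-0.14,0],[0,0,0,0,0,-0.14,0],[0,0,0,0,0,-0.14,0],[0,0,0,0,0,-0.14,0],[0,0,0,0,0,-0.14,0],[0,0,0,0,0,-0.14,0],[0,0,0,0,0,-0.14,0],[0,0,0,0,0,-0.14,0],[0,0,0,0,0,-0.14,0]]])

```text
time_s: 20.5
eef_pos: [0.5, -0.186, 0.0411]
eef_rot: [0.0, 0.967, -0.253, -0.0]
wrist_force: [-4.4, 1.1, 7.1]
opening: 0.147
grasp_force: 58.6
```

Run:
```python
from bench import ctrl
o=ctrl.get_obs();print(o["eef_pos"],o["torque"],o["wrist_force"],o["opening"]*85.4,o["grasp_force"],o["q"][5],o["joint_efforts"][5])
```

```text
[ 0.4999566  -0.18602123  0.04111089] [ 0.12955458  0.73795705 -0.05364598] [-4.4256182   1.12992226  7.05076003] 12.57303558977893 58.61785054206848 1.504882636920543 1.839045099914074
```

>>> jog_arm(series=[[[0,0,0,0,0,-0.1,0],[0,0,0,0,0,-0.08,0],[0,0,0,0,0,-0.07,0],[0,0,0,0,0,-0.05,0],[0,0,0,0,0,-0.05,0],[0,0,0,0,0,-0.05,0],[0,0,0,0,0,-0.05,0],[0,0,0,0,0,-0.05,0],[0,0,0,0,0,-0.05,0],[0,0,0,0,0,-0.05,0]]])

```text
time_s: 21.5
eef_pos: [0.5, -0.1862, 0.0411]
eef_rot: [0.0, 0.999, 0.042, -0.0]
wrist_force: [-5.1, 0.7, 7.2]
opening: 0.149
grasp_force: 58.6
```

Run:
```python
from bench import ctrl
o=ctrl.get_obs();print(o["eef_pos"],o["torque"],o["wrist_force"],o["opening"]*85.4,o["grasp_force"],o["q"][5],o["joint_efforts"][5])
```

```text
[ 0.49995111 -0.18616157  0.0411177 ] [0.09386652 0.80369356 0.01136734] [-5.05363985  0.71324486  7.15035776] 12.729652324833456 58.62229764461517 0.9086082737727703 0.6474864855408669
```

>>> jog_arm(series=[[[0,0,0,0,0,-0.03,0],[0,0,0,0,0,-0.03,0],[0,0,0,0,0,-0.03,0],[0,0,0,0,0,-0.03,0],[0,0,0,0,0,-0.03,0],[0,0,0,0,0,-0.03,0],[0,0,0,0,0,-0.03,0],[0,0,0,0,0,0,0],[0,0,0,0,0,0,0],[0,0,0,0,0,0,0]]])

```text
time_s: 22.5
eef_pos: [0.5, -0.1861, 0.0411]
eef_rot: [0.0, 0.989, 0.145, -0.0]
wrist_force: [-3.5, 0.9, 7.1]
opening: 0.147
grasp_force: 58.6
```

Run:
```python
from bench import ctrl
o=ctrl.get_obs();print(o["eef_pos"],o["torque"],o["wrist_force"],o["opening"]*85.4,o["grasp_force"],o["q"][5],o["joint_efforts"][5])
```

```text
[ 0.50003496 -0.18613714  0.04112488] [ 0.12301298  0.74867545 -0.04992481] [-3.4918321   0.90612315  7.05581974] 12.520946169709289 58.60061287879944 0.7007257662891434 -0.060689463280141354
```

>>> jog_arm(series=[[[0,0,0,0,0,-0.03,0],[0,0,0,0,0,-0.03,0],[0,0,0,0,0,-0.03,0],[0,0,0,0,0,-0.03,0],[0,0,0,0,0,-0.03,0],[0,0,0,0,0,0,0],[0,0,0,0,0,0,0],[0,0,0,0,0,0,0],[0,0,0,0,0,0,0],[0,0,0,0,0,0,0]]])

```text
time_s: 23.5
eef_pos: [0.501, -0.1859, 0.0411]
eef_rot: [0.0, 0.976, 0.219, 0.001]
wrist_force: [0.1, 2.8, 5.2]
opening: 0.151
grasp_force: 59.4
```

Run:
```python
from bench import ctrl
o=ctrl.get_obs();print(o["eef_pos"],o["torque"],o["wrist_force"],o["opening"]*85.4,o["grasp_force"],o["q"][5],o["joint_efforts"][5])
```

```text
[ 0.50101161 -0.18592781  0.04110283] [ 0.51506821 -0.06539827  0.03812211] [0.14094961 2.84462024 5.19006382] 12.89652672610152 59.44568932056427 0.5513099061194959 0.008372825395781547
```

>>> jog_arm(series=[[[0,0,0,0,0,-0.03,0],[0,0,0,0,0,-0.03,0],[0,0,0,0,0,-0.03,0],[0,0,0,0,0,-0.03,0],[0,0,0,0,0,-0.03,0],[0,0,0,0,0,0,0],[0,0,0,0,0,0,0],[0,0,0,0,0,0,0],[0,0,0,0,0,0,0],[0,0,0,0,0,0,0]]])

```text
time_s: 24.5
eef_pos: [0.5008, -0.1856, 0.0411]
eef_rot: [0.0, 0.957, 0.291, 0.0]
wrist_force: [0.3, 4.2, 7.2]
opening: 0.147
grasp_force: 59.5
```

Run:
```python
from bench import ctrl
o=ctrl.get_obs();print(o["eef_pos"],o["torque"],o["wrist_force"],o["opening"]*85.4,o["grasp_force"],o["q"][5],o["joint_efforts"][5])
```

```text
[ 0.50082746 -0.18564646  0.04107373] [ 0.73685784  0.09371821 -0.00942161] [0.27723768 4.18606161 7.15413532] 12.519736413401473 59.54501152038574 0.4013036680331482 0.005787562258774415
```

>>> jog_arm(series=[[[0,0,0,0,0,0,16],[0,0,0,0,0,0,22],[0,0,0,0,0,0,30],[0,0,0,0,0,0,40],[0,0,-10,0,0,0,40],[0,0,-20,0,0,0,40],[0,0,-20,0,0,0,40],[0,0,0,0,0,0,40],[0,0,0,0,0,0,40],[0,0,0,0,0,0,40]]])

```text
time_s: 25.5
eef_pos: [0.4998, -0.1856, 0.0898]
eef_rot: [-0.0, 0.957, 0.292, -0.0]
wrist_force: [-0.1, -0.2, -0.5]
opening: 0.468
grasp_force: 0.0
```

Run:
```python
from bench import ctrl
from h import *
ims=[]
for n in("top","scene"):
    c=ctrl.camera(n);np.savez(f"{n}5.npz",**c)
    q=(np.array([.49,-.18,.035])-c["xyz"])@rot(c["rotation"]).as_matrix();u,v=int(q[0]/q[2]*c["fx"]+c["cx"]),int(q[1]/q[2]*c["fy"]+c["cy"]);print(n,u,v)
    ims.append(cv2.resize(c["frame"][v-25:v+25,u-25:u+25],(400,400),interpolation=cv2.INTER_CUBIC))
cv2.imwrite("pics/turned.png",np.clip(np.hstack(ims)*1.4,0,255).astype(np.uint8))
```

```text
top 403 255
scene 169 136
```

View pics/turned.png

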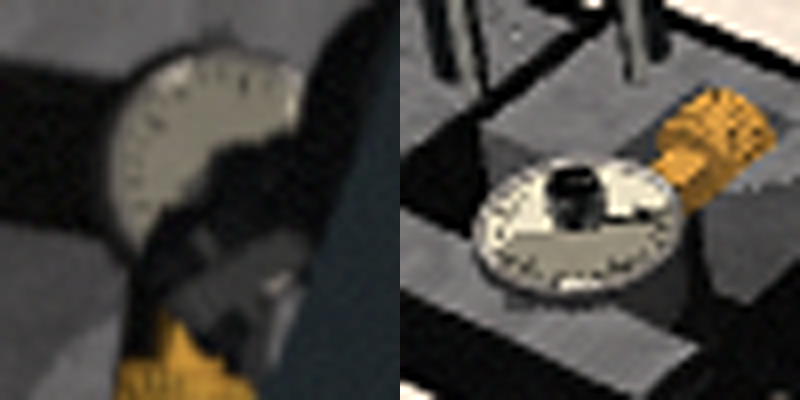

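The peak hand now lies to the right of the knob in the scene crop, tip near (645,213), about where the main pointer rests. I'll clear the view to measure it properly.

>>> jog_arm(series=[[[0,0,-20,0,0,0,40],[0,0,-20,0,0,0,40],[15,-22,0,0,0,0,40],[23,-35,0,0,0,0,40],[23,-35,0,0,0,0,40],[23,-35,0,0,0,0,40],[23,-35,0,0,0,0,40],[20,-30,0,0,0,0,40],[12,-15,0,0,0,0,40],[0,0,0,0,0,0,40]]])

```text
time_s: 26.6
eef_pos: [0.4995, 0.0657, 0.1298]
eef_rot: [-0.0, 0.956, 0.293, -0.001]
wrist_force: [0.2, -0.6, -0.4]
opening: 0.472
grasp_force: 0.0
```

Run:
```python
from bench import ctrl
from h import *
np.set_printoptions(precision=4,suppress=True,linewidth=150)
c=ctrl.camera("top");np.savez("top6.npz",**c);S=ctrl.camera("scene");np.savez("scene6.npz",**S)
ims=[cv2.resize(c["frame"][232:282,378:428],(400,400),interpolation=cv2.INTER_CUBIC),cv2.resize(S["frame"][111:161,144:194],(400,400),interpolation=cv2.INTER_CUBIC)]
cv2.imwrite("pics/clear.png",np.clip(np.hstack(ims)*1.4,0,255).astype(np.uint8))
hsv=cv2.cvtColor(c["frame"],cv2.COLOR_BGR2HSV);sl=np.s_[262:295,385:420];h=hsv[sl]
m=(h[...,0]>8)&(h[...,0]<30)&(h[...,1]>120)&(h[...,2]>25)
pc=[]
for r in range(33):
    u=np.nonzero(m[r])[0]
    if len(u)>2: pc.append((r+262,u.min()+385,u.max()+385))
print(pc)
for n,k in(("top",c),("scene",S)):
    P=cloud(k);d=np.linalg.norm(P[...,:2]-[.499,-.186],axis=-1);g=cv2.cvtColor(k["frame"],cv2.COLOR_BGR2GRAY)
    q=P[(d<.022)&(d>.013)&(P[...,2]<.045)&(P[...,2]>.025)];print(n,"glass z",np.median(q[:,2]))
    f=P[(d>.045)&(d<.05)&(P[...,2]>.02)];print("foam z",np.median(f[:,2]))
```

```text
[(266, np.int64(398), np.int64(401)), (267, np.int64(398), np.int64(406)), (268, np.int64(398), np.int64(407)), (269, np.int64(398), np.int64(407)), (270, np.int64(398), np.int64(406)), (271, np.int64(398), np.int64(406)), (272, np.int64(397), np.int64(406)), (273, np.int64(397), np.int64(406)), (274, np.int64(397), np.int64(406)), (275, np.int64(393), np.int64(406)), (276, np.int64(393), np.int64(406)), (277, np.int64(393), np.int64(408)), (278, np.int64(393), np.int64(409)), (279, np.int64(392), np.int64(409)), (280, np.int64(392), np.int64(409)), (281, np.int64(392), np.int64(408)), (282, np.int64(392), np.int64(408)), (283, np.int64(392), np.int64(408)), (284, np.int64(392), np.int64(408)), (285, np.int64(392), np.int64(408)), (286, np.int64(394), np.int64(408)), (287, np.int64(398), np.int64(408)), (288, np.int64(402), np.int64(407))]
top glass z 0.03321019463790775
foam z 0.029705360773576217
scene glass z 0.03201426937835011
foam z 0.02792281349794251
```

View pics/clear.png

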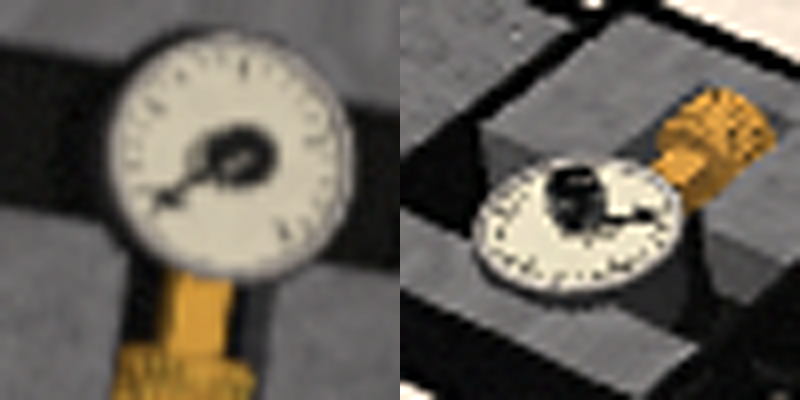

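Top crop: dial centre ≈(231,155), peak hand tip ≈(165,200), top tick ≈(243,65). That puts the hand about 132° anticlockwise of the top, so close to the stop. I'll measure it to sub-pixel accuracy in both views.

Run:
```python
from h import *
np.set_printoptions(precision=2,suppress=True,linewidth=150)
a=np.deg2rad(-9.3);X=np.array([np.cos(a),np.sin(a)]);Y=np.array([-X[1],X[0]])
c0=np.array([.499,-.186])
for n,zd in(("top",.036),("scene",.036)):
    c=dict(np.load(n+"6.npz"));g=cv2.cvtColor(c["frame"],cv2.COLOR_BGR2GRAY).astype(float)
    v,u=np.mgrid[:384,:512];W=plane(c,u,v,zd)[...,:2]-c0;x=W@X*1000;y=W@Y*1000;r=np.hypot(x,y)
    k,l,st,ce=cv2.connectedComponentsWithStats(((g>75)&(r<36)).astype(np.uint8));i=1+st[1:,4].argmax()
    cn=max(cv2.findContours((l==i).astype(np.uint8),cv2.RETR_EXTERNAL,cv2.CHAIN_APPROX_NONE)[0],key=cv2.contourArea)[:,0]
    hx,hy=x[cn[:,1],cn[:,0]],y[cn[:,1],cn[:,0]]
    A=np.c_[2*hx,2*hy,np.ones(len(hx))];s=np.linalg.lstsq(A,hx**2+hy**2,rcond=None)[0];cx,cy=s[:2];R0=np.sqrt(s[2]+cx*cx+cy*cy)
    dx,dy=x-cx,y-cy;rr=np.hypot(dx,dy);th=np.degrees(np.arctan2(dy,dx))
    print(n,"dial centre mm (case axes rel TCP guess)",cx,cy,"R",R0)
    for lo,hi in((13,16),(16,19),(19,22),(13,22)):
        m=(rr>lo)&(rr<hi)&(th>90)&(th<175) if n=="top" else (rr>lo)&(rr<hi)&(th>100)&(th<175)
        w=np.clip(120 if 0 else np.percentile(g[(rr>lo)&(rr<hi)],80)-g,0,None)*m;w[w<25]=0
        print("  hand angle r",lo,hi,np.sum(w*th)/w.sum(),"n",(w>0).sum())
    # ticks: darkness vs angle at r 23-27
    m=(rr>22)&(rr<27);b=np.round(th[m]/6)*6
    d=[(t,g[m][b==t].mean()) for t in np.unique(b)];d=np.array(d);print("  dark ticks",d[d[:,1]<np.median(d[:,1])-6].tolist())
    # brass axis: stem and coupling centroid at their heights
    hsv=cv2.cvtColor(c["frame"],cv2.COLOR_BGR2HSV);br=(hsv[...,0]>8)&(hsv[...,0]<30)&(hsv[...,1]>120)&(hsv[...,2]>25)
    W2=plane(c,u,v,.0285)[...,:2]-c0;x2=W2@X*1000;y2=W2@Y*1000;ms=br&(x2>-52)&(x2<-35)&(abs(y2)<15);mc=br&(x2<-56)&(x2>-72)&(abs(y2)<25)
    print("  stem",x2[ms].mean(),y2[ms].mean(),"coup",x2[mc].mean(),y2[mc].mean())
```

```text
top dial centre mm (case axes rel TCP guess) -0.9753165930885841 -0.20250177758175236 R 31.102357869211595
  hand angle r 13 16 128.18969864445648 n 4
  hand angle r 16 19 132.7864243172423 n 5
  hand angle r 19 22 129.58972478860903 n 6
  hand angle r 13 22 130.26623899139673 n 15
  dark ticks [[-138.0, 104.0], [-126.0, 114.0], [-108.0, 118.66666666666667], [-96.0, 118.66666666666667], [-78.0, 120.5], [-66.0, 107.33333333333333], [-42.0, 119.33333333333333], [0.0, 95.5], [42.0, 119.33333333333333], [66.0, 107.5], [120.0, 115.33333333333333], [126.0, 107.66666666666667], [132.0, 98.33333333333333]]
  stem -43.669655198100784 2.4109025852903327 coup -64.04106419292066 2.9700920043208314
scene dial centre mm (case axes rel TCP guess) 0.46743554535785015 1.267752429941413 R 31.686508330449364
  hand angle r 13 16 113.01157363645888 n 2
  hand angle r 16 19 127.73445200182321 n 3
  hand angle r 19 22 126.6056726558125 n 3
  hand angle r 13 22 123.92637377731154 n 8
  dark ticks [[-174.0, 93.0], [-156.0, 110.0], [-150.0, 98.0], [-144.0, 95.0], [-138.0, 78.0], [-132.0, 81.0], [-126.0, 5.0], [-120.0, 64.0], [-114.0, 105.0], [-102.0, 97.5], [-90.0, 112.0], [-84.0, 133.0], [-66.0, 93.5], [-60.0, 111.0], [-36.0, 131.66666666666666], [-6.0, 114.0], [6.0, 115.0], [60.0, 120.5], [66.0, 117.0], [114.0, 77.0], [120.0, 110.33333333333333], [126.0, 119.0], [132.0, 117.0], [168.0, 121.5], [180.0, 121.0]]
  stem -44.19341980724012 3.9287594997119317 coup -63.85438001788946 4.6825887037249325
```

>>> jog_arm(series=[[[-10,15,0,0,0,0,40],[-23,34.5,0,0,0,0,40],[-25,37,0,0,0,0,40],[-25,37,0,0,0,0,40],[-25,37,0,0,0,0,40],[-20,30,0,0,0,0,40],[-12,19,0,0,0,0,40],[0,0,15,0,0,0,40],[0,0,20,0,0,0,40],[0,0,10,0,0,0,40]]])

```text
time_s: 27.7
eef_pos: [0.4992, -0.1897, 0.0836]
eef_rot: [-0.001, 0.957, 0.29, -0.001]
wrist_force: [0.3, 0.4, 0.2]
opening: 0.466
grasp_force: 0.0
```

>>> jog_arm(series=[[[0,0,0,0,0,0,40],[0,0,15,0,0,0,40],[0,0,15,0,0,0,40],[0,0,10,0,0,0,40],[0,0,4,0,0,0,40],[0,0,0,0,0,0,30],[0,0,0,0,0,0,22],[0,0,0,0,0,0,14],[0,0,0,0,0,0,0],[0,0,0,0,0,0,0]]])

```text
time_s: 28.7
eef_pos: [0.5, -0.1869, 0.0422]
eef_rot: [-0.002, 0.956, 0.292, -0.001]
wrist_force: [-5.1, 7.2, 9.0]
opening: 0.147
grasp_force: 58.5
```

>>> jog_arm(series=[[[0,0,0,0,0,0,0],[0,0,0,0,0,0,0],[0,0,0,0,0,0,0],[0,0,0,0,0,0,0],[0,0,0,0,0,0,0],[0,0,0,0,0,-0.03,0],[0,0,0,0,0,-0.03,0],[0,0,0,0,0,-0.03,0],[0,0,0,0,0,-0.03,0],[0,0,0,0,0,-0.03,0]]])

```text
time_s: 29.7
eef_pos: [0.4997, -0.187, 0.0422]
eef_rot: [-0.002, 0.932, 0.363, -0.001]
wrist_force: [-7.1, 7.3, 10.0]
opening: 0.148
grasp_force: 58.8
```

Run:
```python
from bench import ctrl
o=ctrl.get_obs();print(o["eef_pos"],o["torque"],o["wrist_force"],o["opening"]*85.4,o["grasp_force"],o["q"][5],o["joint_efforts"][5])
```

```text
[ 0.49971073 -0.18699365  0.0421516 ] [ 1.10801282  1.15973579 -0.4783058 ] [-7.05708619  7.34650747  9.98185207] 12.642056788522117 58.75770449638367 0.24646801021286618 -0.11335546150803566
```

>>> jog_arm(series=[[[0,0,0,0,0,-0.03,0],[0,0,0,0,0,-0.03,0],[0,0,0,0,0,0,0],[0,0,0,0,0,0,16],[0,0,0,0,0,0,22],[0,0,0,0,0,0,30],[0,0,0,0,0,0,40],[0,0,-10,0,0,0,40],[0,0,-20,0,0,0,40],[0,0,-20,0,0,0,40]]])

```text
time_s: 30.7
eef_pos: [0.5008, -0.1887, 0.0925]
eef_rot: [-0.0, 0.921, 0.39, -0.0]
wrist_force: [-0.2, -0.9, 1.4]
opening: 0.471
grasp_force: 0.0
```

>>> jog_arm(series=[[[0,0,-20,0,0,0,40],[0,0,-20,0,0,0,40],[20,-20,0,0,0,0,40],[29,-28,0,0,0,0,40],[29,-28,0,0,0,0,40],[29,-28,0,0,0,0,40],[29,-28,0,0,0,0,40],[25,-24,0,0,0,0,40],[15,-13,0,0,0,0,40],[0,0,0,0,0,0,40]]])

```text
time_s: 31.7
eef_pos: [0.5019, 0.0575, 0.1323]
eef_rot: [0.0, 0.92, 0.392, 0.0]
wrist_force: [0.4, -0.6, 0.6]
opening: 0.47
grasp_force: 0.0
```

```bash
cat > m.py <<'E'
from h import *
a=np.deg2rad(-9.3);X=np.array([np.cos(a),np.sin(a)]);Y=np.array([-X[1],X[0]]);c0=np.array([.499,-.186])
v,u=np.mgrid[:384,:512]
for f in("top6","top7"):
    c=dict(np.load(f+".npz"));g=cv2.cvtColor(c["frame"],cv2.COLOR_BGR2GRAY).astype(float)
    W=plane(c,u,v,.036)[...,:2]-c0;x=W@X*1000;y=W@Y*1000;r=np.hypot(x,y)
    l=cv2.connectedComponents(((g>75)&(r<36)).astype(np.uint8))[1];i=np.bincount(l[l>0]).argmax()
    cn=max(cv2.findContours((l==i).astype(np.uint8),cv2.RETR_EXTERNAL,cv2.CHAIN_APPROX_NONE)[0],key=cv2.contourArea)[:,0]
    hx,hy=x[cn[:,1],cn[:,0]],y[cn[:,1],cn[:,0]]
    s=np.linalg.lstsq(np.c_[2*hx,2*hy,np.ones(len(hx))],hx**2+hy**2,rcond=None)[0]
    dx,dy=x-s[0],y-s[1];rr=np.hypot(dx,dy);th=np.degrees(np.arctan2(dy,dx))
    def ang(lo,hi,t0,t1):
        m=(rr>lo)&(rr<hi)&(th>t0)&(th<t1);w=np.clip(125-g,0,None)*m;return (w*th).sum()/w.sum()
    hsv=cv2.cvtColor(c["frame"],cv2.COLOR_BGR2HSV);br=(hsv[...,0]>8)&(hsv[...,0]<30)&(hsv[...,1]>120)&(hsv[...,2]>25)
    W2=plane(c,u,v,.0285)[...,:2]-c0;x2=W2@X*1000;y2=W2@Y*1000
    ms=br&(x2>-52)&(x2<-35)&(abs(y2)<15);mc=br&(x2<-56)&(x2>-72)&(abs(y2)<25)
    print(f,"centre",s[:2].round(2),"hand",round(ang(13,22,100,165),1),"top tick",round(ang(21,27,-15,15),1),"full tick",round(ang(21,27,-150,-124),1),"stem y",y2[ms].mean().round(2),"coup y",y2[mc].mean().round(2))
E
python3 - <<'E'
from bench import ctrl
import numpy as np
for n in("top","scene"): np.savez(n+"7.npz",**ctrl.camera(n))
print(ctrl.get_obs()["eef_pos"])
import m
from h import *
for f in(6,7):
    S=dict(np.load(f"scene{f}.npz"));P=cloud(S);d=np.linalg.norm(P[...,:2]-[.499,-.186],axis=-1);q=P[(d<.024)&(d>.013)&(P[...,2]<.042)&(P[...,2]>.025)]
    A=np.linalg.lstsq(np.c_[q[:,:2]-[.499,-.186],np.ones(len(q))],q[:,2],rcond=None)[0];print("glass plane tilt,z",A.round(4))
T0=dict(np.load("top0.npz"));T=dict(np.load("top7.npz"))
D=cv2.absdiff(T0["frame"],T["frame"]).max(2);print("bystander diff",D[115:185,240:425].max())
E
```

```text
[0.50214362 0.05526106 0.13210496]
top6 centre [-0.98 -0.2 ] hand 130.5 top tick -0.4 full tick -134.6 stem y 2.41 coup y 2.97
top7 centre [-1.35 -0.45] hand 130.9 top tick 0.0 full tick -135.3 stem y 1.06 coup y 2.19
glass plane tilt,z [-0.0007  0.0058  0.032 ]
glass plane tilt,z [0.0001 0.0116 0.0319]
bystander diff 28
```

Run:
```python
from h import *
a=np.deg2rad(-9.3);X=np.array([np.cos(a),np.sin(a)]);Y=np.array([-X[1],X[0]]);c0=np.array([.499,-.186])
v,u=np.mgrid[:384,:512]
for f in("top4","top6","top7"):
    c=dict(np.load(f+".npz"));g=cv2.cvtColor(c["frame"],cv2.COLOR_BGR2GRAY).astype(float)
    W=plane(c,u,v,.036)[...,:2]-c0;x=W@X*1000+1.2;y=W@Y*1000+.3;rr=np.hypot(x,y);th=np.degrees(np.arctan2(y,x))
    print(f);print(g[247:263,392:414].astype(int))
    for lo,hi in((10,14),(14,18),(18,22),(22,26)):
        m=(rr>lo)&(rr<hi)&(th>110)&(th<155);b=np.percentile(g[m],85);w=np.clip(b-12-g,0,None)*m;print(lo,hi,round((w*th).sum()/w.sum(),1),int(w.sum()))
```

```text
top4
[[ 68  72  70  77  82  84  84  97 131 131 130 131 121  58  51  92 106  95
  115 129 133 133]
 [ 73  79  79  82  85  85  86 100 132 126 105  97  80  37  25  51  81  49
   71 105 132 134]
 [ 73  84  77  86  85  84  96 120 127 105  82  57  32  22  20  43  72  29
   32  73 124 135]
 [ 73  81  74  85  85  92 119 127 105  88  77  37  20  21  21  42  71  28
   18  52 109 133]
 [ 73  84  80  85  84  97 130 125  90  84  78  28  27  22  23  30  47  23
   18  46 105 132]
 [ 81  82  71  84  84  95 130 126  91  85  76  36  28  21  24  20  23  17
   21  58 115 131]
 [ 78  81  77  85  84  95 131 130 112  82  61  42  25  15  20  18  19  19
   34  78 125 123]
 [ 67  73  83  84  83  98 130 131 122  81  62  72  60  39  39  35  36  46
   75 114 124  84]
 [ 66  70  76  82  79  97 123 104 105 113 111 117 115 109 106  94 102 110
  118 132 120  45]
 [ 63  71  80  83  79  90 107  84 104 128 130 132 132 131 130 122 126 130
  132 129 105  30]
 [ 51  70  79  82  69  70  98  80  99 129 131 131 133 129 109  90  88  89
   90  83  67  18]
 [ 39  62  70  71  60  83 118 114 118 129 131 131 133 125  79  47  44  4
[... 2872 characters left out ...]
23 128 125  55  46  71 110 127 136 126 125 125 123 122 123
  136 139 140 139]
 [ 38  81 109 110 131  96  37  45  72 108 137 142 140 140 140 140 138 139
  139 140 139 141]
 [ 24  58 100 111 114  74  81 114 115 112 137 140 140 140 141 139 139 139
  140 141 141 140]
 [ 18  37  82 112 114 116 124 140 138 133 139 140 140 141 142 140 139 138
  139 139 137 127]
 [ 14  27  55  97 112 117 136 141 141 139 139 139 141 142 140 141 138 139
  139 140 133 106]
 [ 22  19  32  68  99 109 122 137 141 140 141 140 141 141 142 140 139 139
  141 140 138 117]
 [ 36  17  17  37  72 100 110 126 138 140 140 141 141 141 141 141 141 140
  139 141 143 132]]
10 14 125.9 180
14 18 131.7 228
18 22 132.5 446
22 26 132.3 150
```

```bash
python3 -c "
from bench import ctrl
print(ctrl.hand_in())"
```

```text
the job is handed in; nothing more can be done
None
```

The job is handed in, with no verdict shown: by the last camera and force checks the gauge is flat and fully down in its bed, dial up with the coupling in the channel, the peak hand is at its zero stop to within about 0.05 rad, and the bottle, wrench and tape have not moved.

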